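# Hold the panel clamp open

### The arm

A 7-joint arm with a two-finger parallel gripper is mounted at the origin on the work surface. World frame = base frame: x ahead of the robot, y to its left, z up, the work surface at z = 0. Lengths are in m, angles in rad, forces in N, time in s.
With the tool pointing down it reaches from about 0.425 to 0.825 m from the base axis. Payload 3.6 kg.
Tool frame: the origin (TCP) lies at the very end of the fingers, on their centre line; the grasp point (between the pads) lies 19 mm behind it (ctrl.hold_point_z is the distance from the TCP to the grasp point, in m); x points along the fingers, z is the direction in which the jaws open and shut, and the axes are right-handed (so a half turn about x gives the same grasp; the last joint's range is limited). The gripper opens to 85 mm and grips with 20 to 120 N. Pads are 22 mm wide; open, the fingers measure 114 mm over their backs; the gripper's body (76 mm by 85 mm) begins 54 mm behind the grasp point. The pads swing forward as they close: fully open they stand 13 mm farther back than shut.
Start: joints at [1.212, 0.615, -0.013, 1.423, 0.008, 1.103, -0.04], TCP at [0.212, -0.614, 0.231] pointing down, gripper open.
Joint ranges: [-3.12, 3.12], [-0.3, 2.06], [-1.34, 1.32], [0.26, 2.42], [-1.36, 4.5], [0.01, 1.98], [-2.84, 2.84]. Speed limits (rad/s): [2.79, 2.79, 3.14, 3.14, 3.14, 3.14, 3.14].

### API

Orientations are given as a unit quaternion [x, y, z, w].
In Python, from station import monitor, eyes, workorder, ctrl gives the robot as it stands.
- The arm moves only by the tool servo_tool, never from a script. Its argument "plan" is a list of rows, each a list of 3 entries, a list of its own where there are three numbers: the shift along the tool's x, y, z in mm, then the turn, a rotation vector about the tool's x, y, z in rad, then the opening, from 0 (shut) to 1 (fully open). In form: [[[dx, dy, dz], [ax, ay, az], fingers], ...]. A call has 1 to 20 rows; each row shifts and turns the commanded pose from where the row before left it, along the tool's axes as they then stand; what a row does not reach is not made up. A row lasts 1/10 s, in which the tool goes at most 50 mm and 8.59 degrees, less where a joint would pass 70% of its speed; a pose out of reach is approached as far as the arm can. A call with a gripper value outside its range is refused whole. The fingers move at their own pace and stop on an object; "squeeze" is the grip in N (left out, the last holds). Time passes only in rows, so rows that do not move let the fingers close. It gives the time, the measured TCP pose, the force and the opening at its end, in the units of the state.
- monitor.get_state(): the state, without advancing time (a new reading comes with each control period).
- eyes.grab_frame(name): name is "scene" or "top"; returns the picture (480x640x3 uint8, red, green, blue); there is no depth.
- eyes.camera_model(name): a dict with "fovy" (degrees; the focal length in pixels is half the picture's height over the tangent of half this angle, whatever the lens; pixels are square), "cx", "cy" (the principal point, pixels), "T" (4x4, takes a point from camera to world coordinates). Camera axes: x right, y down, z forward; pixel columns grow to the right and rows downward; lengths in m; the calibration is good to about 2 mm. A picture is of the moment at which its call begins. camera_model takes no time and is no camera call.
- workorder.job_done(): hands the job in, once; it reports no verdict.
The state is a dict: "time_s": time; "joint_pos": joint angles; "joint_velocities": joint speeds; "tau": joint torques, N m; "eef_pos": TCP position; "eef_rot": TCP orientation; "ft_force": force on the tool from outside, world axes, zero at the start; "ft_torque": the same for the moment, N m; "finger_gap": finger opening in m.
Only numpy, scipy, OpenCV 4.12 (cv2) and the standard library are available. Lean on these libraries where they do the work, as an engineer would, in place of code of your own. Each camera call takes 0.05 s, during which the arm holds its last target. There are 200 camera calls.

### The job

The painted round panel is gripped in the bench clamp and I want to lift it out. First set the clamp's lock lever straight up, then push the sprung jaw back by its upright handle until it is fully past its click, and keep holding it there: finish with the jaw still held back, do not let go. Do not touch the wet panel, and leave the jars, the glass and the palette where they are.

Things in the scene. Friction and masses are not known exactly. Their poses are not given: they have to be found in the camera images.
- clamp: Bench clamp for round panels: wooden baseboard 160 (x) x 430 (y -165 to +265) x 14 mm, screwed to the table. Origin: on the table under the middle of the jaw's front (panel-side) face at rest. z up; y is the way the jaw is pushed back (from the panel towards the lock lever), x away from the robot. Two guide tubes, up to 36 mm high, and a small sprung pawl, up to 54 mm, stand behind the jaw.
- jaw_handle (a point): Centre of the grip zone of the jaw's upright wooden handle, 95 mm above the table, at rest 45 mm behind the jaw's front face; axes as the clamp. The handle is a paddle 44 mm wide (x), 14 mm thick (y), its top 120 mm above the table. It stands on the jaw block, 90 x 60 mm, top 50 mm above the table.
- jaw (a joint): How far the jaw is pushed back along the clamp's +y (m): 0 at rest on the panel, end stop 0.055. Spring: 5 N at 0, plus 120 N/m. The click is an extra resistance of about 4 N from 0.023 to 0.030; from 0.037 on it is fully past. The click does not latch: let go, the jaw springs home. With the lock lever leaning over 0.2 rad either way, the jaw is blocked after about 4 mm.
- lever_ball (a point): Centre of the black ball (diameter 26 mm) at the top of the lock lever; it turns with the lever. The stem under it is 10 mm thick.
- lever_pivot (a point): Pivot of the lock lever, fixed on the clamp 60 mm above the table, on the clamp's y axis, 170 mm behind the jaw handle at rest. The lever turns about the clamp's y axis here; the ball's centre is 70 mm from it. A bracket 34 mm wide (x), up to 74 mm above the table, stands 19 to 33 mm behind it (+y). Axes as the clamp.
- lever (a joint): Angle of the lock lever (rad): 0 = straight up, positive leans towards the clamp's +x (away from the robot), range -1.1 to 1.1. It starts leaning away at 0.5 to 1.0 and stays where it is left (about 2 N at the ball moves it).
- panel_center (a point): Centre of the round painted wooden panel held between the jaw and two pegs: diameter 150 mm, 18 mm thick, lying flat on the baseboard (top 32 mm above the table). Loose; its paint is wet.
- jar_a_center (a point): Centre (half-way up) of a red paint jar, diameter 40, height 45 mm, standing beyond the clamp.
- jar_b_center (a point): Centre of a green paint jar, diameter 40, height 45 mm, standing beyond the clamp.
- glass_center (a point): Centre of an empty water glass, diameter 72, height 90 mm, standing beyond the clamp.
- palette_center (a point): Centre of a flat round white palette, diameter 90, height 8 mm, lying on the robot's side of the clamp.

How it is judged:
On the way, in this order (a step that is already met when the one before it is completed fails the run):
1. the lock lever stands straight up while the jaw is still at rest (value of joint lever between -0.16 and 0.16 rad and value of joint jaw below 0.006 m), for 0.2 s.
2. the jaw is pushed back past its click (value of joint lever between -0.16 and 0.16 rad and value of joint jaw above 0.036 m), for 0.2 s.
At the end, for the whole second after the job is handed in: The jaw is past its click (36 mm or more from rest) and still, held there by the fingers (contact force over 4 N); the lock lever is within 0.16 rad of straight up; the panel has moved less than 8 mm, the jars, glass and palette less than 20 mm (all of step 2 and velocity of joint jaw between -0.01 and 0.01 m/s and contact force between the fingers and jaw above 4 N and distance of each of jar_a_center, jar_b_center, glass_center, palette_center from where it was at the start of the episode below 0.02 m and distance of panel_center from where it was at the start of the episode below 0.008 m); the arm keeps its last pose, push and grip.
It fails at once if the robot touches the wet panel (contact force between any of the fingers, the arm and panel above 0.5 N).
It fails at once if a jar, the glass or the palette is disturbed (distance of any of jar_a_center, jar_b_center, glass_center, palette_center from where it was at the start of the episode above 0.02 m).
It also fails if it takes over 42 s, if anything falls off the work surface, if the arm or the gripper's body presses on something with over 40 N, if the wrist force passes 120 N, or if a joint passes its speed limit or range.

## Working session

There is one attempt and no reset: what is moved stays moved. The work goes in short steps, Python scripts to look and compute and a tool call to move; the robot and the scene stay as the last step left them, time stands still between calls to the robot, and variables do not carry over. Pictures are saved under pics/ and viewed, about 8 in all and at most 12, crops included, and the job is handed in when it is done.

Besides the shell and the picture viewer there is one more tool, called after "Emit:" by a JSON object that holds its "method" and its "body". servo_tool: Moves the arm, as the interface text tells. Its arguments: {"type":"object","properties":{"plan":{"type":"array","items":{"type":"array"}},"squeeze":{"type":"number"}},"required":["plan"]}

```bash
mkdir -p pics; python3 - <<'E'
from station import monitor, eyes, ctrl
import cv2
s=monitor.get_state()
for k in s: print(k,s[k])
print(ctrl.hold_point_z)
for n in("scene","top"):
    print(n,eyes.camera_model(n))
    cv2.imwrite(f"pics/{n}0.png",eyes.grab_frame(n)[:,:,::-1])
E
```

```text
time_s 0.0
joint_pos [ 1.21148088  0.6159287  -0.01259801  1.4249387   0.008091    1.10337428
 -0.04035954]
joint_velocities [-0.0008728   0.00224367 -0.00147407  0.00011796  0.00025621 -0.00075571
  0.00104264]
tau [-6.01416123e-04 -4.69213021e+01  2.59140842e-01 -1.71030521e+01
  9.97280673e-03  9.56425618e-03 -3.65604379e-06]
eef_pos [ 0.21210636 -0.61359864  0.23011884]
eef_rot [ 0.41076832  0.5766877  -0.40972557  0.57517444]
ft_force [0.03768274 0.27291626 0.14701425]
ft_torque [ 0.02546728  0.02629422 -0.03390068]
finger_gap 0.08582085680369399
0.0187
scene {'fovy': 46.660977598861166, 'cx': 320.78315769735997, 'cy': 241.80242302598924, 'T': array([[-0.09120347,  0.85567861, -0.50940755,  1.01468721],
       [ 0.99582111,  0.07594411, -0.05072282, -0.0067736 ],
       [-0.00471592, -0.51190489, -0.85902919,  0.86702777],
       [ 0.        ,  0.        ,  0.        ,  1.        ]])}
top {'fovy': 43.582441036039256, 'cx': 322.94567248027823, 'cy': 236.36024496385085, 'T': array([[-1.19155131e-02, -9.77519785e-01,  2.10506746e-01,
         3.86798819e-01],
       [-9.99928969e-01,  1.15897996e-02, -2.78094803e-03,
        -2.92374648e-02],
       [ 2.78700723e-04, -2.10524930e-01, -9.77588449e-01,
         8.94953245e-01],
       [ 0.00000000e+00,  0.00000000e+00,  0.00000000e+00,
         1.00000000e+00]])}
```

View pics/top0.png

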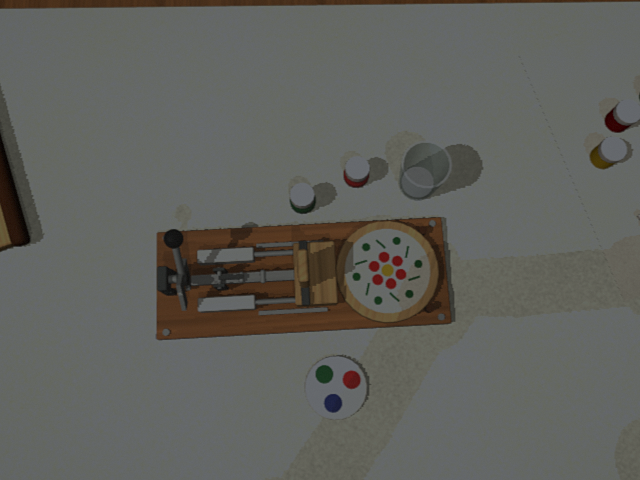

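View pics/scene0.png

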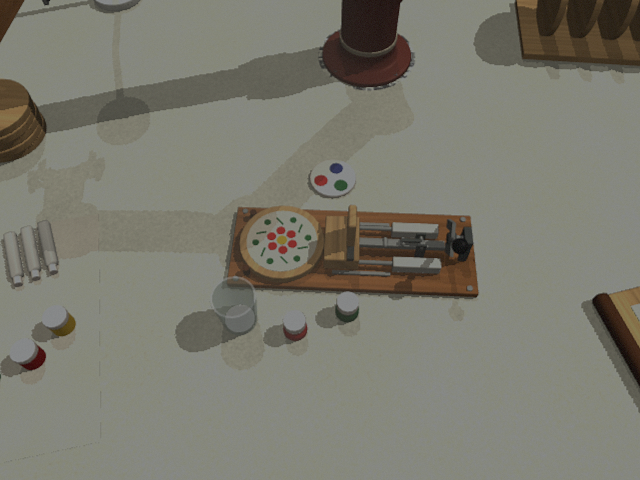

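```bash
cat > h.py <<'E'
import numpy as np
from station import eyes
def pix(n,u,v,z):
    "pixel -> world point on plane z"
    m=eyes.camera_model(n); f=240/np.tan(np.radians(m["fovy"]/2)); T=np.array(m["T"])
    d=T[:3,:3]@[(u-m["cx"])/f,(v-m["cy"])/f,1]; o=T[:3,3]
    return o+d*(z-o[2])/d[2]
def proj(n,p):
    m=eyes.camera_model(n); f=240/np.tan(np.radians(m["fovy"]/2)); T=np.array(m["T"])
    q=T[:3,:3].T@(np.array(p)-T[:3,3]); return np.array([f*q[0]/q[2]+m["cx"],f*q[1]/q[2]+m["cy"]])
E
python3 - <<'E'
from h import *
import cv2
for u,v in((157,233),(446,217),(452,321),(158,339)): print("top",pix("top",u,v,.014).round(4))
for u,v in((238,208),(476,216),(477,295),(229,288)): print("scene",pix("scene",u,v,.014).round(4))
for n,(u,v,w,h) in dict(top=(150,215,200,130),scene=(320,195,170,110)).items():
    i=cv2.imread(f"pics/{n}0.png")[v:v+h,u:u+w]
    cv2.imwrite(f"pics/{n}0c.png",cv2.convertScaleAbs(cv2.resize(i,None,fx=4,fy=4,interpolation=cv2.INTER_CUBIC),alpha=1.8))
E
```

```text
top [0.5846 0.2176 0.014 ]
top [ 0.6042 -0.2181  0.014 ]
top [ 0.4481 -0.2183  0.014 ]
top [0.4273 0.2088 0.014 ]
scene [ 0.4498 -0.2166  0.014 ]
scene [0.4289 0.2211 0.014 ]
scene [0.5895 0.2147 0.014 ]
scene [ 0.6138 -0.2044  0.014 ]
```

View pics/top0c.png

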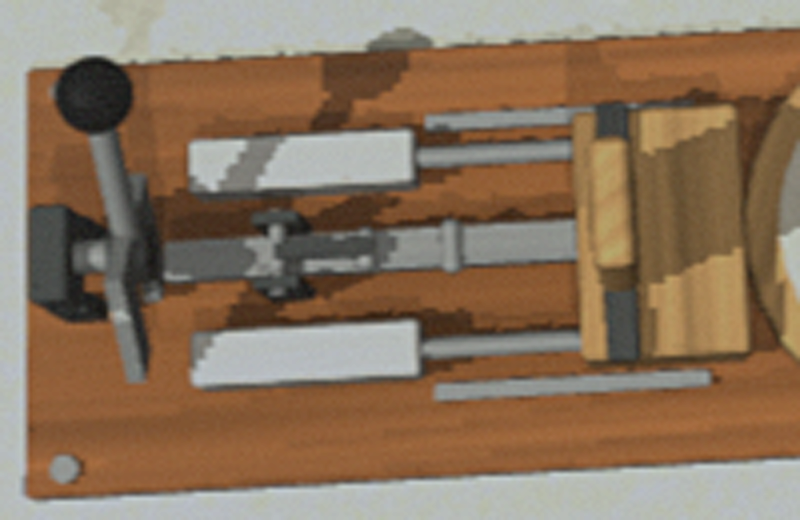

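View pics/scene0c.png

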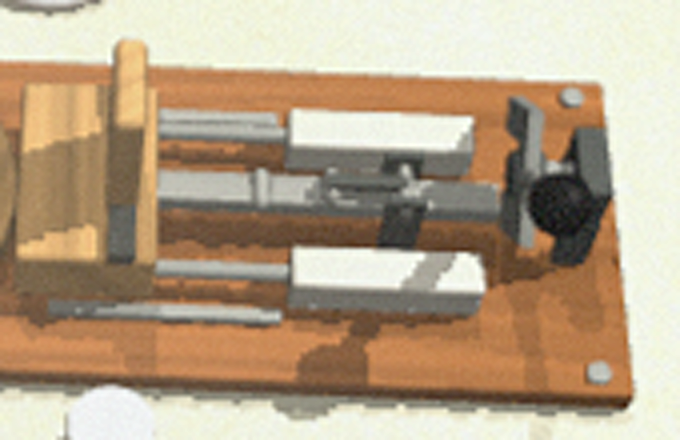

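```bash
python3 - <<'E'
from h import *
from scipy.optimize import least_squares
def tri(a,b): return least_squares(lambda p:np.r_[proj("top",p)-a,proj("scene",p)-b],[.5,0,.1])
r=tri((173.5,238.7),(459.5,245)); print("ball",r.x.round(4),r.fun.round(2))
print("handle top",pix("top",302.9,265.5,.12).round(4), pix("scene",352.6,206.5,.12).round(4))
# block top corners at z=.05
for u,v in((575,115),(738,105),(748,352),(582,358)): print("blk",pix("top",150+u/4,215+v/4,.05).round(4))
for u,v in((22,85),(18,262),(155,262)): print("blk s",pix("scene",320+u/4,195+v/4,.05).round(4))
yaw=.049;c,s=np.cos(yaw),np.sin(yaw)
O=np.array([.5205,-.0499,0])
W=lambda x,y,z:O+np.array([c*x-s*y,s*x+c*y,z])
print("pivot",W(0,.215,.06),"handle",W(0,.045,.12))
for th in(.5,.7,.9,1.0):
  p=W(.07*np.sin(th),.215,.06+.07*np.cos(th)); print(th,p.round(4),proj("top",p).round(1),proj("scene",p).round(1))
E
```

```text
ball [0.5542 0.1668 0.1134] [ 0.42  0.01  0.5  -0.04]
handle top [ 0.515  -0.0048  0.12  ] [ 0.5007 -0.0055  0.12  ]
blk [0.5584 0.0104 0.05  ]
blk [ 0.5614 -0.0482  0.05  ]
blk [ 0.4727 -0.0503  0.05  ]
blk [0.4712 0.0081 0.05  ]
blk s [ 0.4774 -0.0515  0.05  ]
blk s [ 0.566  -0.0455  0.05  ]
blk s [0.5609 0.0117 0.05  ]
pivot [0.50996922 0.16484194 0.06      ] handle [ 0.51829588 -0.00495401  0.12      ]
0.5 [0.5435 0.1665 0.1214] [172.4 245.5] [460.6 236.5]
0.7 [0.555  0.1671 0.1135] [173.8 238.1] [460.2 245.4]
0.9 [0.5647 0.1675 0.1035] [175.5 232.6] [459.4 253.9]
1.0 [0.5688 0.1677 0.0978] [176.5 230.6] [458.8 257.9]
```

```bash
python3 - <<'E'
from h import *
from scipy.spatial.transform import Rotation as R
from station import monitor
s=monitor.get_state(); M=R.from_quat(s["eef_rot"]); print(M.as_matrix().round(4))
yaw=.049; c,sn=np.cos(yaw),np.sin(yaw)
for sg in(1,-1):
  z=np.array([-sn,c,0])*sg; x=np.array([0,0,-1.]); y=np.cross(z,x)
  T=np.c_[x,y,z]; print(sg,"turn",(M.inv()*R.from_matrix(T)).as_rotvec().round(4)); print(T.round(3))
  print("to start pose", (T.T@(np.array([.600,.169,.17])-s["eef_pos"])*1000).round(1))
for n,u,v in(("red",357,172),("green",303,198),("glass",420,165)): print(n,pix("top",u,v,.03).round(3))
E
```

```text
[[-8.000e-04  9.451e-01  3.268e-01]
 [ 2.200e-03  3.268e-01 -9.451e-01]
 [-1.000e+00 -0.000e+00 -2.300e-03]]
1 turn [-2.8577e+00 -5.0000e-04 -3.4000e-03]
[[ 0.    -0.999 -0.049]
 [ 0.    -0.049  0.999]
 [-1.    -0.     0.   ]]
to start pose [  60.2 -425.7  762.7]
-1 turn [ 0.2839 -0.0023  0.0003]
[[ 0.     0.999  0.049]
 [ 0.     0.049 -0.999]
 [-1.     0.    -0.   ]]
to start pose [  60.2  425.7 -762.7]
red [ 0.672 -0.084  0.03 ]
green [ 0.632 -0.003  0.03 ]
glass [ 0.682 -0.18   0.03 ]
```

Emit:
{"method": "servo_tool", "body": {"plan": [[[0,0,0],[0.142,-0.001,0],0],[[0,0,0],[0.142,-0.001,0],0],[[0,15,-27],[0,0,0],0],[[0,18,-32],[0,0,0],0],[[0,18,-32],[0,0,0],0],[[0,18,-32],[0,0,0],0],[[0,18,-32],[0,0,0],0],[[0,18,-32],[0,0,0],0],[[0,18,-32],[0,0,0],0],[[0,18,-32],[0,0,0],0],[[0,18,-32],[0,0,0],0],[[0,18,-32],[0,0,0],0],[[0,18,-32],[0,0,0],0],[[0,18,-32],[0,0,0],0],[[0,18,-32],[0,0,0],0],[[0,18,-32],[0,0,0],0],[[0,18,-32],[0,0,0],0],[[0,18,-32],[0,0,0],0],[[0,18,-32],[0,0,0],0],[[0,18,-32],[0,0,0],0]], "squeeze": 30}}

```text
time_s: 2.1
eef_pos: [0.5053, -0.027, 0.23]
eef_rot: [0.487, 0.512, -0.488, 0.512]
ft_force: [0.9, 0.4, -0.3]
finger_gap: 0.0001
```

Emit:
{"method": "servo_tool", "body": {"plan": [[[0,15,-27],[0,0,0],0],[[0,15,-28],[0,0,0],0],[[0,15,-28],[0,0,0],0],[[0,15,-28],[0,0,0],0],[[0,15,-28],[0,0,0],0],[[0,15,-28],[0,0,0],0],[[0,15,-24],[0,0,0],0],[[30,0,0],[0,0,0],0],[[30,0,0],[0,0,0],0],[[0,0,0],[0,0,0],0],[[0,0,0],[0,0,0],0]]}}

```text
time_s: 3.2
eef_pos: [0.6005, 0.1672, 0.1698]
eef_rot: [0.487, 0.512, -0.489, 0.512]
ft_force: [-0.1, 0.1, 0.5]
finger_gap: 0.0001
```

```bash
python3 - <<'E'
from h import *
import cv2
from station import monitor
s=monitor.get_state(); print(s["eef_pos"],s["ft_force"],s["joint_pos"])
a=eyes.grab_frame("top")[:,:,::-1];b=eyes.grab_frame("scene")[:,:,::-1]
f=lambda i,u,v:cv2.resize(i[v:v+150,u:u+200],None,fx=3,fy=3,interpolation=cv2.INTER_CUBIC)
m=cv2.convertScaleAbs(cv2.resize(np.vstack([f(a,100,180),f(b,380,160)]),None,fx=.66,fy=.66),alpha=1.6)
cv2.imwrite("pics/a1.png",m)
print(proj("top",s["eef_pos"]),proj("scene",s["eef_pos"]))
E
```

```text
[0.60050219 0.16721089 0.16976816] [-0.07457844  0.13472058  0.48077562] [-0.26425677  0.63444735 -0.07265729  1.57945457  0.05613977  0.9312796
 -1.87864733]
[164.23077864 193.36893322] [469.64857783 252.73143497]
```

View pics/a1.png

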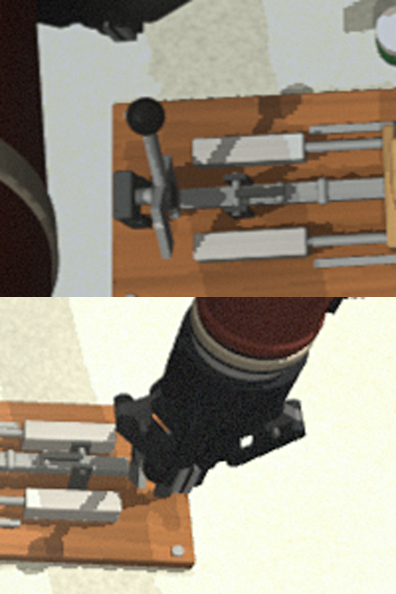

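Emit:
{"method": "servo_tool", "body": {"plan": [[[24,0,0],[0,0,0],0],[[24,0,0],[0,0,0],0],[[22,0,0],[0,0,0],0],[[0,0,0],[0,0,0],0],[[0,-6,0],[0,0,0],0],[[0,-6,0],[0,0,0],0],[[0,-6,0],[0,0,0],0],[[0,-6,0],[0,0,0],0],[[0,-6,0],[0,0,0],0],[[0,-6,0],[0,0,0],0],[[0,-6,0],[0,0,0],0],[[0,-6,0],[0,0,0],0],[[0,-6,0],[0,0,0],0],[[0,-6,0],[0,0,0],0],[[0,-4,0],[0,0,0],0],[[0,0,0],[0,0,0],0],[[0,0,0],[0,0,0],0]]}}

```text
time_s: 5.0
eef_pos: [0.535, 0.1638, 0.0991]
eef_rot: [0.486, 0.512, -0.489, 0.512]
ft_force: [0.5, 0.3, 0.4]
finger_gap: 0.0001
```

```bash
python3 - <<'E'
from h import *
import cv2
from station import monitor
s=monitor.get_state(); print(s["eef_pos"],s["ft_force"])
a=eyes.grab_frame("top")[:,:,::-1];b=eyes.grab_frame("scene")[:,:,::-1]
f=lambda i,u,v:cv2.resize(i[v:v+110,u:u+120],None,fx=3,fy=3,interpolation=cv2.INTER_CUBIC)
cv2.imwrite("pics/a2.png",cv2.convertScaleAbs(np.hstack([f(a,130,200),f(b,400,180)]),alpha=1.6))
yaw=.049;c,sn=np.cos(yaw),np.sin(yaw)
for th in(-.15,0,.15):
  l=.07*np.sin(th); p=np.array([.5095+c*l,.165+sn*l,.06+.07*np.cos(th)]); print(th,proj("top",p).round(1),proj("scene",p).round(1))
E
```

```text
[0.53498085 0.16383516 0.09911898] [0.4657621  0.27810866 0.36957148]
-0.15 [171.  278.2] [459.3 210.1]
0 [170.8 270. ] [460.  215.3]
0.15 [170.9 262.1] [460.5 221.1]
```

View pics/a2.png

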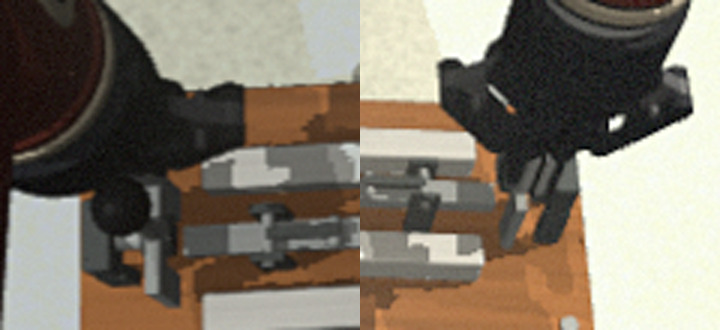

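Emit:
{"method": "servo_tool", "body": {"plan": [[[0,6,0],[0,0,0],0],[[0,6,0],[0,0,0],0],[[-25,0,0],[0,0,0],0],[[-30,0,0],[0,0,0],0],[[-30,0,0],[0,0,0],0],[[0,-5,20],[0,0,0],1],[[0,-6,25],[0,0,0],1],[[0,-6,25],[0,0,0],1],[[0,-6,25],[0,0,0],1],[[0,-6,25],[0,0,0],1],[[0,-5,25],[0,0,0],1],[[0,-4,23],[0,0,0],1],[[0,0,0],[0,0,0],1],[[0,0,0],[0,0,0],1]]}}

```text
time_s: 6.5
eef_pos: [0.5193, -0.0049, 0.1852]
eef_rot: [0.488, 0.511, -0.488, 0.512]
ft_force: [-0.2, 1.1, 0.2]
finger_gap: 0.0858
```

```bash
python3 - <<'E'
from h import *
import cv2
from station import monitor
s=monitor.get_state(); print(s["eef_pos"],s["ft_force"],s["finger_gap"])
a=eyes.grab_frame("top")[:,:,::-1];b=eyes.grab_frame("scene")[:,:,::-1]
f=lambda i,u,v:cv2.resize(i[v:v+150,u:u+195],None,fx=2,fy=2,interpolation=cv2.INTER_CUBIC)
cv2.imwrite("pics/a3.png",cv2.convertScaleAbs(np.hstack([f(a,150,200),f(b,290,160)]),alpha=1.6))
E
```

```text
[ 0.51933111 -0.00486458  0.18524763] [-0.23210513  1.09947217  0.20387481] 0.08580868627852442
```

View pics/a3.png

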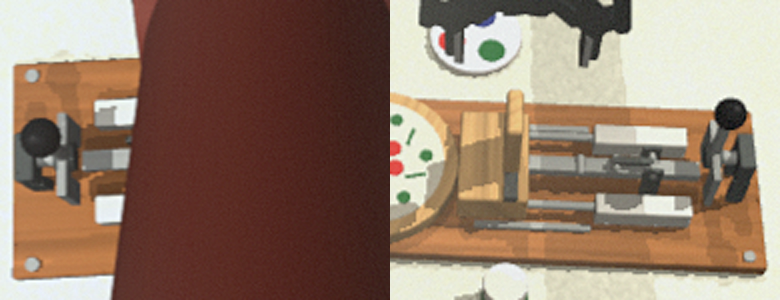

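Emit:
{"method": "servo_tool", "body": {"plan": [[[22,0,0],[0,0,0],1],[[22,-1,-1],[0,0,0],1],[[22,-1,0],[0,0,0],1],[[22,0,-1],[0,0,0],1],[[21,0,0],[0,0,0],1],[[0,0,0],[0,0,0],1],[[0,0,0],[0,0,0],0],[[0,0,0],[0,0,0],0],[[0,0,0],[0,0,0],0],[[0,0,0],[0,0,0],0],[[0,0,0],[0,0,0],0],[[0,0,0],[0,0,0],0],[[0,0,0],[0,0,0],0],[[0,0,0],[0,0,0],0]], "squeeze": 40}}

```text
time_s: 8.0
eef_pos: [0.5174, -0.0046, 0.077]
eef_rot: [0.488, 0.51, -0.489, 0.513]
ft_force: [-1.2, -3.8, 5.4]
finger_gap: 0.0136
```

Emit:
{"method": "servo_tool", "body": {"plan": [[[0,0,-4],[0,0,0],0],[[0,0,-4],[0,0,0],0],[[0,0,-4],[0,0,0],0],[[0,0,-4],[0,0,0],0],[[0,0,-4],[0,0,0],0],[[0,0,-4],[0,0,0],0],[[0,0,-4],[0,0,0],0],[[0,0,-4],[0,0,0],0],[[0,0,-4],[0,0,0],0],[[0,0,-4],[0,0,0],0],[[0,0,-4],[0,0,0],0],[[0,0,-2],[0,0,0],0],[[0,0,0],[0,0,0],0],[[0,0,0],[0,0,0],0],[[0,0,0],[0,0,0],0]]}}

```text
time_s: 9.5
eef_pos: [0.5156, 0.0381, 0.077]
eef_rot: [0.487, 0.509, -0.49, 0.513]
ft_force: [-0.4, -9.6, 6.7]
finger_gap: 0.0136
```

```bash
python3 - <<'E'
from h import *
import cv2
from station import monitor
s=monitor.get_state(); print(s["time_s"],s["eef_pos"],s["ft_force"],s["finger_gap"])
a=eyes.grab_frame("top")[:,:,::-1];b=eyes.grab_frame("scene")[:,:,::-1]
cv2.imwrite("pics/a4.png",cv2.convertScaleAbs(np.hstack([cv2.resize(b[150:350,200:500],None,fx=2,fy=2),a[100:500:1,140:340][:400] if 0 else cv2.resize(a[140:340,130:230],None,fx=2,fy=2)]),alpha=1.6))
E
```

```text
9.5 [0.51556112 0.03810721 0.07699556] [-0.42454439 -9.63188612  6.6562951 ] 0.013645148595126059
```

View pics/a4.png

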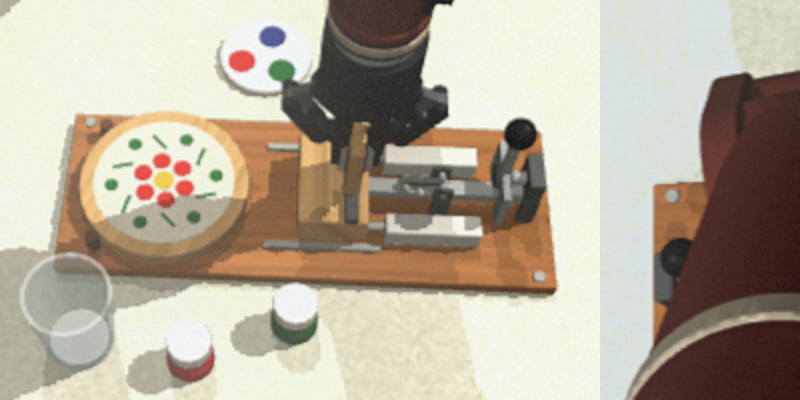

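Emit:
{"method": "servo_tool", "body": {"plan": [[[0,0,0],[0,0,0],0],[[0,0,0],[0,0,0],0],[[0,0,0],[0,0,0],0],[[0,0,0],[0,0,0],0],[[0,0,0],[0,0,0],0]]}}

```text
time_s: 10.1
eef_pos: [0.5156, 0.0381, 0.077]
eef_rot: [0.487, 0.509, -0.49, 0.513]
ft_force: [0.2, -9.9, 6.7]
finger_gap: 0.0133
```

```bash
python3 - <<'E'
from h import *
from station import monitor, workorder
s=monitor.get_state(); print(s["eef_pos"],s["ft_force"],abs(s["joint_velocities"]).max())
a=pix("scene",325.5,216.3,.05);b=pix("scene",351.5,216.5,.05);print("jaw edge",np.hypot(*(b-a)[:2]))
if s["eef_pos"][1]>.036: print(workorder.job_done())
E
```

```text
[0.51557811 0.038118   0.07699337] [ 0.24626546 -9.93045709  6.68521385] 0.0018431400278136403
jaw edge 0.04566295654705095
the job is handed in; nothing more can be done
None
```

The job is handed in with the lock lever upright and the jaw held back past its click; no verdict came back. I pushed the lever's ball upright with the closed fingers, then gripped the jaw handle at 40 N, pulled the jaw back and kept hold of it.

Last checks, at 10.1 s:
- **Jaw:** it is 43 mm back by the arm's travel and about 46 mm by the camera. These differ by 3 mm, within what I can read off the picture; both are well over 36 mm.
- **Hold:** the wrist reads 9.9 N along the push, close to the roughly 10 N the spring should give. The arm is still, and the finger opening (13.3 mm) matches the handle.
- **Lever:** the ball's position in the pictures puts it about 0.02 to 0.04 rad from straight up, against the 0.16 allowed.
- **Panel, jars, glass and palette:** they look untouched in the last picture, but I did not measure how far they moved.
- **Unexplained reading:** the wrist also shows a steady vertical force of about 6.7 N, which appeared when the grip closed. I think it comes from the pads swinging forward onto the handle, but I did not confirm that.

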